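Trolley wheel: bring the valve stem to the top

TASK

The spoked trolley wheel on the service stand has to be inflated next: turn it by gently pushing one spoke after another with the closed fingertips, until the valve stem sits at the very top of the wheel, straight above the axle (twelve o'clock), and leave it at rest there. Do not flick or grip the wheel, keep off its tyre and its valve stem, and leave everything else on the bench where it is.

Things in the scene. Friction and masses are not known exactly. Their poses are not given: they have to be found in the camera images.
- stand: White fixed stand, bolted down, that carries the wheel. Origin on the bench right below the middle of the wheel. Its x axis (horizontal) runs along the axle from the robot's side to the far side, z up. Base plate 220 x 260 x 12 mm, x -50 to +170 mm; post 44 mm wide, 196 mm high, behind the wheel, x +60 to +90 mm. Axle 172 mm above the bench, its end at x -42 mm.
- wheel (a joint): Turn of the wheel about the axle, rad, no end stops: 0 (or any whole turn) when the valve stem is straight above the axle; grows clockwise as seen from the robot's side (at +1.57 the stem is on the stand's -y side). Upright grey wheel, 306 mm in diameter over the tyre, about 0.6 kg, balanced; bearing drag 0.13 N m: it stays where it is left.
- hub (a point): Centre of the wheel, on the axle in the mid-plane of the tyre, turning with the wheel (x along the axle, away from the robot). Round grey hub 48 mm in diameter, x -36 to +56 mm. The grey rim runs from 105 to 125 mm from the axle, x -10 to +10 mm.
- spoke (a point): Middle of one of five alike round grey spokes, 14 mm thick, 62 mm from the axle: the one 36 degrees clockwise (robot's view) from the stem; the others at 108, 180, 252, 324. They stand towards the robot's side of the wheel: centre line at x -20 mm out to 85 mm from the axle, then bent back to the rim. About 2 N at mid-spoke turns the wheel. Left or right ones can be pushed down by closed fingers sloping some 40 degrees towards the wheel.
- tyre: Black rubber tyre of the wheel, turning with it: a round ring 36 mm thick, 117 to 153 mm from the axle, x -18 to +18 mm in the stand's frame. Origin at the wheel's middle, on the axle. Not to be pushed.
- valve: Valve stem, turning with the wheel: brass, 10 mm thick, with a black cap 13 mm thick; it sticks out 38 mm from the inside of the rim towards the hub. Origin at its rim end, 108 mm from the axle, in the wheel's mid-plane; its z axis points from the axle outwards, straight up when the job is done. Not to be touched.
- spanner: Loose open-ended spanner, 160 mm long, lying between robot and wheel. Leave alone. Origin under its middle.
- gauge: Loose tyre gauge, steel bar 100 x 18 x 16 mm with a black head, lying between robot and wheel. Leave alone. Origin under its middle.
- washer: Loose steel washer, 40 mm in diameter, 6 mm thick, lying on the stand's base plate behind the wheel. Leave alone.
- hubcap: Loose grey round cap, 38 mm in diameter, 16 mm high, on the stand's base plate behind the wheel. Leave alone.
- spray: Loose white bottle, 66 mm in diameter, 170 mm high, on the left. Leave alone. Origin under its middle.
- jar: Loose clear jar, 68 mm in diameter, 75 mm high, on the left. Leave alone. Origin under its middle.
- dish: Loose white dish, 90 mm in diameter, 18 mm high, on the right. Leave alone. Origin under its middle.
- wipes: Loose white carton, 110 x 200 x 70 mm, on the right. Leave alone. Origin under its middle.

How it is judged:
At the end, for the whole second after the job is handed in: The valve stem is straight above the axle within 0.14 rad (8 degrees), the wheel is at rest (below 0.05 rad/s), and no bystander lies more than 30 mm from where it was (angle between valve's own z axis and vertical below 0.14 rad and height (world z) of valve above 0.27 m and velocity of joint wheel between -0.05 and 0.05 rad/s and distance of each of spanner, gauge, washer, hubcap, spray, jar, dish, wipes from where it was at the start of the episode below 0.03 m); the robot touches nothing.
It fails at once if the tyre was pushed (over 5 N) (contact force between any of the fingers, the arm and tyre above 5 N).
It fails at once if the valve stem was pushed (over 2 N) (contact force between any of the fingers, the arm and valve above 2 N).
It fails at once if the wheel was gripped or leaned on (over 30 N while it stands still) (contact force between the fingers and wheel above 30 N and velocity of joint wheel between -0.1 and 0.1 rad/s).
It fails at once if the wheel was struck or flicked (over 60 N or 5 rad/s) (contact force between the fingers and wheel above 60 N or velocity of joint wheel above 5 rad/s or velocity of joint wheel below -5 rad/s).
It fails at once if a bystander was moved over 30 mm or lifted (distance of any of spanner, gauge, washer, hubcap, spray, jar, dish, wipes from where it was at the start of the episode above 0.03 m).
It also fails if it takes over 67 s, if anything falls off the work surface, if the arm or the gripper's body presses on something with over 40 N, if the wrist force passes 120 N, or if a joint passes its speed limit or range.

ROBOT

A 7-joint arm with a two-finger parallel gripper is mounted at the origin on the work surface. World frame = base frame: x ahead of the robot, y to its left, z up, the work surface at z = 0. Lengths are in m, angles in rad, forces in N, time in s.
With the tool pointing down it reaches from about 0.4 to 0.85 m from the base axis. Payload 10.4 kg.
Tool frame: the origin (TCP) lies at the very end of the fingers, on their centre line; the grasp point (between the pads) lies 19 mm behind it; z points along the fingers, y is the direction in which the jaws open and shut (so a half turn about z gives the same grasp; the last joint's range is limited). The gripper opens to 87 mm and grips with 3 to 60 N. Pads are 19 mm wide; open, the fingers measure 117 mm over their backs; the gripper's body (75 mm by 190 mm) begins 51 mm behind the grasp point.
Start: joints at [1.212, 0.332, -0.065, 1.46, 0.022, 1.35, -0.088], TCP at [0.206, -0.59, 0.223] pointing down, gripper open.
Joint ranges: [-2.6, 2.6], [-0.5, 2.12], [-1.47, 1.34], [0.16, 2.42], [-1.27, 4.41], [0.06, 2.06], [-2.6, 2.6]. Speed limits (rad/s): [2.22, 2.22, 2.79, 2.79, 3.14, 3.14, 3.14].

INTERFACE

Orientations are given as a unit quaternion [x, y, z, w].
In Python, from bench import read_state, camera, close_job, recognise, masks_of gives the robot as it stands.
- The arm moves only by the tool play_rows, never from a script. Its argument "moves" is a list of rows, each a list of 3 entries, a list of its own where there are three numbers: the shift along the tool's x, y, z in cm, then the turn, a rotation vector about the tool's x, y, z in rad, then the finger opening in cm, from 0 to 8.7. In form: [[[dx, dy, dz], [ax, ay, az], jaw], ...]. A call has 1 to 8 rows; each row is the pose to reach, as a shift and turn from the pose commanded when the call began, along the tool's axes at that moment; what a row does not reach only later rows make up. A row lasts 1/8 s, in which the tool goes at most 62.5 mm and 10.7 degrees, less where a joint would pass 70% of its speed; a pose out of reach is approached as far as the arm can. A call with a gripper value outside its range is refused whole. The fingers move at their own pace and stop on an object; "grip_force" is the grip in N (left out, the last holds). Time passes only in rows, so rows that repeat a pose let the fingers close. It gives the time, the measured TCP pose, the force and the opening at its end, in the units of the state.
- read_state(): the state, without advancing time (a new reading comes with each control period).
- camera(name): name is "scene" or "top" or "wrist"; returns a dict with "frame" (400x640x3 uint8, red, green, blue), "intrinsics" (3x3 intrinsics, pixels), "camera_from_world" (4x4, takes a point from world to camera coordinates). Camera axes: x right, y down, z forward; pixel columns grow to the right and rows downward; lengths in m; the calibration is good to about 2 mm. A picture is of the moment at which its call begins. There is no depth.
- close_job(): hands the job in, once; it reports no verdict.
Trained networks look in a picture, given as the dict that the camera call returned (one of the last four; its "shot" number tells which), for a name from the list of things; names that differ only in an ending like _2 or _b are one class to them, and where a whole thing is asked for, a point or a joint stands for the part that bears it (a point fixed in the world has none). Each returns a list of dicts, best first, with "conf" (0 to 1); they miss things now and then, are a little off and sometimes report something else, mostly with a low value. They report only what shows in the picture. A call takes as long as a camera call.
- recognise(picture, query): "at" ([column, row] in pixels, amid what is visible of it).
- masks_of(picture, query): "region" (400x640 bool, what is visible of it) and "at" ([column, row] in pixels, amid what is visible of it).
The state is a dict: "time": time; "joint_positions": joint angles; "joint_vel": joint speeds; "joint_torque": joint torques, N m; "ee_pos": TCP position; "eef_rot": TCP orientation; "ft_force": force on the tool from outside, world axes, zero at the start; "torque": the same for the moment, N m; "width": finger opening in m.
Only numpy, scipy, OpenCV 4.12 (cv2) and the standard library are available. Lean on these libraries where they do the work, as an engineer would, in place of code of your own. Each camera call takes 0.05 s, during which the arm holds its last target.

## Working session

There is one attempt and no reset: what is moved stays moved. The work goes in short steps, Python scripts to look and compute and a tool call to move; the robot and the scene stay as the last step left them, time stands still between calls to the robot, and variables do not carry over. Pictures are saved under pics/ and viewed, and the job is handed in when it is done.

Besides the shell and the picture viewer there is one more tool, called after "Emit:" as name(argument=value, ...) on one line, values as JSON. play_rows: Moves the arm, as the interface text tells. Its arguments: {"type":"object","properties":{"moves":{"type":"array","items":{"type":"array"}},"grip_force":{"type":"number"}},"required":["moves"]}

```bash
ls; mkdir -p pics; python3 - <<'E'
from bench import *
import cv2
s=read_state(); print(s)
for n in ("scene","top","wrist"):
    c=camera(n); cv2.imwrite(f"pics/{n}0.png",c["frame"][:,:,::-1]); print(n,c["intrinsics"].round(1).tolist(),c["camera_from_world"].round(4).tolist())
E
```

```text
pics
{'time': 0.0, 'joint_positions': array([ 1.21242916,  0.33285418, -0.06468268,  1.46093893,  0.02161522,
        1.34990151, -0.08851711]), 'joint_vel': array([ 9.25128181e-04,  1.19252139e-04, -2.38814603e-03, -2.17900393e-03,
        1.56217423e-03,  9.37584194e-05, -9.28918382e-04]), 'joint_torque': array([ 4.31064445e-04, -6.23259044e+01,  2.50579894e-02, -3.89903212e+01,
       -6.12927787e-02,  3.97584925e-02,  2.03577151e-04]), 'ee_pos': array([ 0.20578571, -0.58974093,  0.22176609]), 'eef_rot': array([ 9.85941145e-01,  1.67091487e-01, -1.59791636e-04, -6.84667833e-04]), 'ft_force': array([0.64835685, 0.29058496, 0.50457938]), 'torque': array([ 0.01685555,  0.01617248, -0.03957413]), 'width': 0.08722121975887182}
scene [[517.1, 0.0, 313.7], [0.0, 517.1, 200.9], [0.0, 0.0, 1.0]] [[0.1296, 0.9914, 0.0166, -0.0801], [0.6197, -0.0679, -0.7819, -0.2153], [-0.7741, 0.1116, -0.6232, 2.0352], [0.0, 0.0, 0.0, 1.0]]
top [[376.5, 0.0, 327.0], [0.0, 376.5, 201.4], [0.0, 0.0, 1.0]] [[-0.0066, -0.9993, 0.037, -0.0089], [-0.9926, 0.002, -0.1213, 0.6147], [0.1212, -0.0376, -0.9919, 1.0468], [0.0, 0.0, 0.0, 1.0]]
wrist [[297.4, 0.0, 316.1], [0.0, 297.4, 200.4], [0.0, 0.0, 1.0]] [[0.3288, -0.9444, -0.0016, -0.6249], [-0.9149, -0.319, 0.2473, -0.0287], [-0.234, -0.0798, -0.9689, 0.3907], [0.0, 0.0, 0.0, 1.0]]
```

View pics/scene0.png

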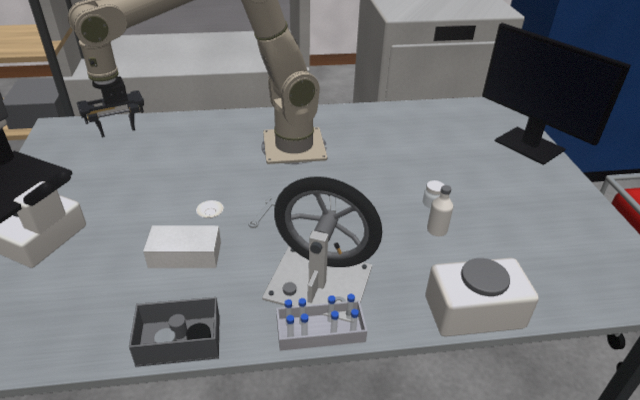

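View pics/top0.png

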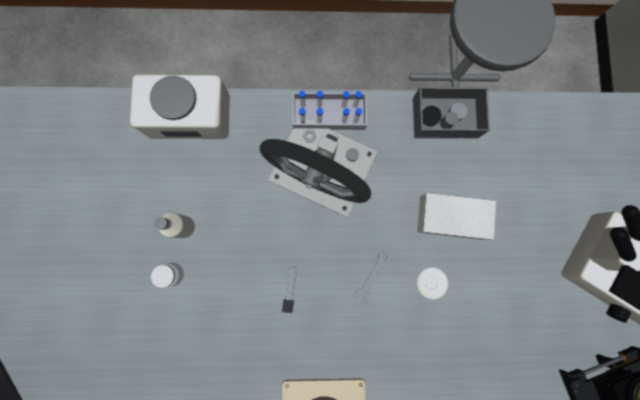

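View pics/wrist0.png

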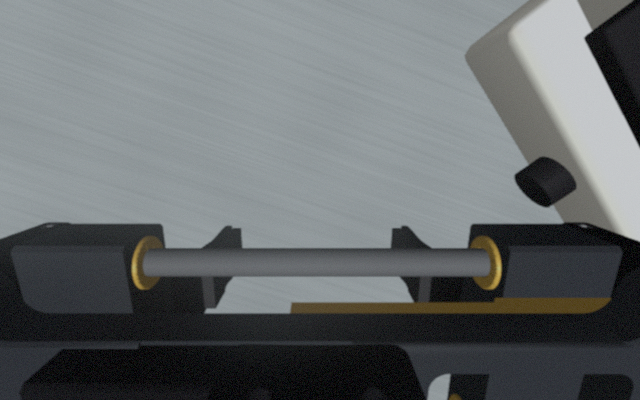

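```bash
python3 - <<'E'
from bench import *
import cv2,numpy as np
cs=camera("scene"); ct=camera("top")
for n,c in (("scene",cs),("top",ct)):
    for q in ("tyre","stand","valve","spoke","hub","gauge","spanner","washer","hubcap","spray","jar","dish","wipes"):
        r=recognise(c,q); print(n,q,[(np.round(x["at"],1).tolist(),round(x["conf"],2)) for x in r[:5]])
    m=masks_of(c,"tyre"); np.save(f"tyre_{n}.npy",m[0]["region"])
    m=masks_of(c,"stand"); np.save(f"stand_{n}.npy",m[0]["region"])
a=cs["frame"][160:320,240:400,::-1]; b=ct["frame"][110:230,240:400,::-1]
cv2.imwrite("pics/z1.png",cv2.resize(a,None,fx=3.7,fy=3.7,interpolation=cv2.INTER_CUBIC))
cv2.imwrite("pics/z2.png",cv2.resize(b,None,fx=4.5,fy=4.5,interpolation=cv2.INTER_CUBIC))
np.savez("cal.npz",Ks=cs["intrinsics"],Ts=cs["camera_from_world"],Kt=ct["intrinsics"],Tt=ct["camera_from_world"])
E
```

```text
scene tyre [([339.5, 194.0], 0.74), ([432.4, 189.8], 0.32)]
scene stand [([322.2, 250.1], 0.91)]
scene valve [([338.4, 244.7], 0.46)]
scene spoke [([330.6, 217.4], 0.91)]
scene hub [([333.8, 218.6], 0.67)]
scene gauge []
scene spanner [([263.3, 217.4], 0.73)]
scene washer []
scene hubcap [([291.0, 288.2], 0.67), ([338.1, 244.8], 0.18)]
scene spray [([441.9, 212.4], 0.63), ([337.9, 300.2], 0.31), ([332.8, 220.3], 0.26)]
scene jar [([431.6, 189.7], 0.92)]
scene dish [([210.2, 208.7], 0.61)]
scene wipes [([178.9, 248.2], 0.82)]
top tyre [([318.4, 161.9], 0.57)]
top stand [([323.8, 168.3], 0.78)]
top valve []
top spoke [([312.7, 166.5], 0.7)]
top hub [([321.1, 169.8], 0.73), ([316.1, 172.5], 0.59), ([168.6, 272.0], 0.49)]
top gauge [([288.3, 295.3], 0.82)]
top spanner [([371.2, 277.7], 0.63)]
top washer [([302.8, 136.9], 0.66)]
top hubcap []
top spray [([173.0, 223.8], 0.98)]
top jar [([371.0, 279.4], 0.72), ([165.3, 276.2], 0.62)]
top dish [([431.2, 284.9], 0.65)]
top wipes [([453.6, 216.2], 0.66), ([321.3, 164.5], 0.21)]
```

View pics/z1.png

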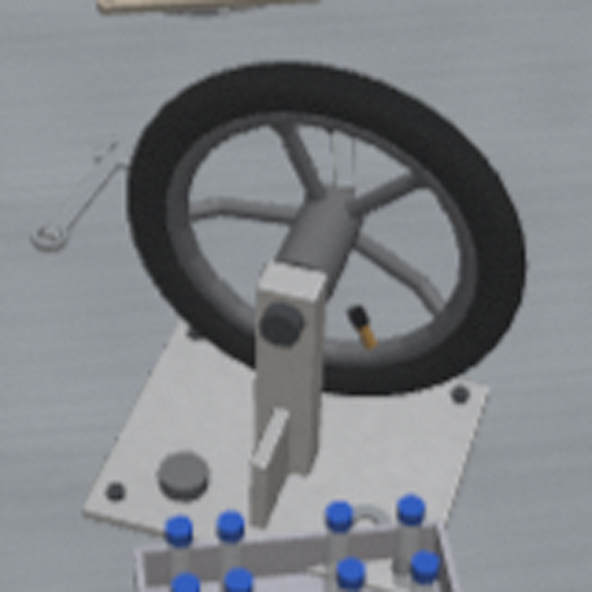

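View pics/z2.png

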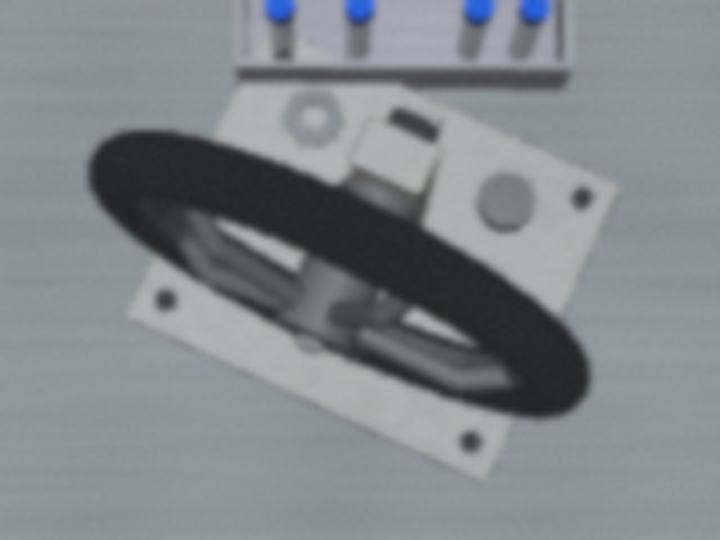

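```bash
cat > geo.py <<'E'
import numpy as np
from scipy.optimize import least_squares
d=np.load("cal.npz")
def proj(K,T,P):
    P=np.atleast_2d(P); c=P@T[:3,:3].T+T[:3,3]; u=c@K.T; return u[:,:2]/u[:,2:]
def S2W(p,P):
    x,y,a=p[:3]; c,s=np.cos(a),np.sin(a); P=np.atleast_2d(P)
    return P@np.array([[c,-s,0],[s,c,0],[0,0,1]]).T+[x,y,0]
def wheelpt(th,r,x): # th clockwise from robot's view; +1.57 -> -y
    return np.array([x,-r*np.sin(th),.172+r*np.cos(th)])
E
python3 - <<'E'
from geo import *
import cv2
top=[([268.9,180.7],[-.05,.13,.012]),([347.8,216.7],[-.05,-.13,.012]),([377.3,151.1],[.17,-.13,.012])]
sc=[([263,299.2],[.17,-.13,.012]),([372.4,264.9],[-.05,.13,.012])]
def res(p,full=False):
    r=[]
    for (u,P) in top: r.append(proj(d["Kt"],d["Tt"],S2W(p,P))[0]-u)
    for (u,P) in sc: r.append(proj(d["Ks"],d["Ts"],S2W(p,P))[0]-u)
    return np.ravel(r)
s=least_squares(res,[.7,0,-.4]); p=s.x; print(p,s.fun.round(1))
# tyre mask check: refine by silhouette
ph=np.linspace(0,2*np.pi,720)
def refine(p,tag,K,T):
    m=np.load(f"tyre_{tag}.npy")
    pts=[]
    for a in np.linspace(0,2*np.pi,24):
        c=np.array([wheelpt(t,.135+.018*np.cos(a),.018*np.sin(a)) for t in ph]); pts.append(proj(K,T,S2W(p,c)))
    pts=np.concatenate(pts); 
    ys,xs=np.nonzero(m); print(tag,"mask",xs.min(),xs.max(),ys.min(),ys.max(),"model",pts.min(0).round(1),pts.max(0).round(1))
refine(p,"scene",d["Ks"],d["Ts"]); refine(p,"top",d["Kt"],d["Tt"])
def rv(q):
    a=proj(d["Ks"],d["Ts"],S2W(p,wheelpt(q[0],.070,0)))[0]-[336.8,245.9]
    return a
def rb(q): return proj(d["Ks"],d["Ts"],S2W(p,wheelpt(q[0],.105,0)))[0]-[340.2,253.5]
for t0 in (2,3,4):
    s=least_squares(rv,[t0]);print(s.x,s.fun); s=least_squares(rb,[t0]);print(s.x,s.fun)
E
```

```text
[ 0.67218827  0.02441422 -0.42602453] [-1.7 -0.3 -0.1 -0.2 -0.4 -1.  -1.5 -0.9 -0.7 -0.7]
scene mask 274 381 176 266 model [273.1 177. ] [381.9 267.8]
top mask 259 370 139 201 model [258.5 139. ] [371.  202.2]
[3.61324928] [-0.31420528 -1.94160516]
[3.57532048] [-0.01214987 -0.10328208]
[3.61324865] [-0.31421921 -1.9416029 ]
[3.57532048] [-0.01214988 -0.10328207]
[3.61324907] [-0.3142099  -1.94160441]
[3.57532048] [-0.01214987 -0.10328208]
```

```bash
cat >> geo.py <<'E'
from scipy.spatial.transform import Rotation as Ro
P=[0.672,0.0244,-0.426]
def Rtool(tilt,yaw=P[2]): # tilt from vertical towards wheel
    u=np.array([np.cos(yaw),np.sin(yaw),0]); z=np.sin(tilt)*u+[0,0,-np.cos(tilt)]
    y=np.array([np.sin(yaw),-np.cos(yaw),0]); x=np.cross(y,z); return Ro.from_matrix(np.array([x,y,z]).T)
def rows(wps,jaw=0,st=None):
    from bench import read_state
    s=st or read_state(); p0=np.array(s["ee_pos"]); R0=Ro.from_quat(s["eef_rot"])
    out=[]
    for p,R in wps:
        out.append([R0.inv().apply(np.array(p)-p0).__mul__(100).round(1).tolist(),(R0.inv()*R).as_rotvec().round(2).tolist(),jaw])
    return out
E
python3 - <<'E'
from geo import *
from bench import *
import json
s=read_state(); R0=Ro.from_quat(s["eef_rot"])
T=camera("wrist")["camera_from_world"]; print("cam in tool",R0.inv().apply(-T[:3,:3].T@T[:3,3]-s["ee_pos"]).round(3))
Rt=lambda f:R0*Ro.from_rotvec(f*(R0.inv()*Rtool(np.radians(20))).as_rotvec())
w=[]
path=[(.22,-.58,.28),(.25,-.55,.33),(.29,-.51,.36),(.33,-.46,.37),(.37,-.41,.38),(.40,-.35,.38),(.43,-.30,.38),(.45,-.24,.38)]
for i,p in enumerate(path): w.append((p,Rt(min(1,(i)/9))))
print(json.dumps(rows(w)))
E
```

```text
cam in tool [ 0.068  0.001 -0.163]
[[[1.7, -0.5, -5.7], [-0.0, 0.0, 0.0], 0], [[5.5, -2.3, -10.7], [-0.01, 0.04, 0.08], 0], [[10.6, -4.8, -13.7], [-0.03, 0.07, 0.17], 0], [[16.0, -8.2, -14.7], [-0.04, 0.11, 0.25], 0], [[21.4, -11.6, -15.7], [-0.06, 0.15, 0.34], 0], [[26.2, -16.3, -15.7], [-0.07, 0.18, 0.42], 0], [[30.7, -20.0, -15.7], [-0.09, 0.22, 0.5], 0], [[34.6, -25.0, -15.7], [-0.1, 0.26, 0.59], 0]]
```

Emit:
play_rows(moves=[[[1.7, -0.5, -5.7], [0, 0, 0], 0], [[5.5, -2.3, -10.7], [-0.01, 0.04, 0.08], 0], [[10.6, -4.8, -13.7], [-0.03, 0.07, 0.17], 0], [[16.0, -8.2, -14.7], [-0.04, 0.11, 0.25], 0], [[21.4, -11.6, -15.7], [-0.06, 0.15, 0.34], 0], [[26.2, -16.3, -15.7], [-0.07, 0.18, 0.42], 0], [[30.7, -20.0, -15.7], [-0.09, 0.22, 0.5], 0], [[34.6, -25.0, -15.7], [-0.1, 0.26, 0.59], 0]], grip_force=10)

```text
time: 2.8
ee_pos: [0.448, -0.2465, 0.3797]
eef_rot: [0.982, -0.129, 0.135, 0.027]
ft_force: [0.5, -0.4, 0.4]
width: 0.015
```

```bash
cat >> geo.py <<'E'
def stand(x,right,up): return S2W(P,[x,-right,.172+up])[0]
E
python3 - <<'E'
from geo import *
from bench import *
import json
s=read_state(); R0=Ro.from_quat(s["eef_rot"]); p0=s["ee_pos"]
Re=Rtool(np.radians(50)); d=(R0.inv()*Re).as_rotvec(); print(np.degrees(np.linalg.norm(d)))
pe=stand(-.15,-.003,.09); print(pe)
w=[]
for f in np.linspace(1/7,1,7): w.append((p0+f*(pe-p0),R0*Ro.from_rotvec(f*d)))
w.append(w[-1]);print(json.dumps(rows(w)))
E
```

```text
35.3439778296348
[0.5366458  0.08911662 0.262     ]
[[[-0.5, -5.0, 1.5], [-0.01, 0.08, 0.02], 0], [[-0.9, -10.0, 3.0], [-0.02, 0.17, 0.04], 0], [[-1.4, -15.0, 4.6], [-0.03, 0.25, 0.06], 0], [[-1.8, -20.0, 6.1], [-0.04, 0.34, 0.09], 0], [[-2.3, -24.9, 7.6], [-0.05, 0.42, 0.11], 0], [[-2.7, -29.9, 9.1], [-0.06, 0.51, 0.13], 0], [[-3.2, -34.9, 10.7], [-0.07, 0.59, 0.15], 0], [[-3.2, -34.9, 10.7], [-0.07, 0.59, 0.15], 0]]
```

Emit:
play_rows(moves=[[[-0.5, -5.0, 1.5], [-0.01, 0.08, 0.02], 0], [[-0.9, -10.0, 3.0], [-0.02, 0.17, 0.04], 0], [[-1.4, -15.0, 4.6], [-0.03, 0.25, 0.06], 0], [[-1.8, -20.0, 6.1], [-0.04, 0.34, 0.09], 0], [[-2.3, -24.9, 7.6], [-0.05, 0.42, 0.11], 0], [[-2.7, -29.9, 9.1], [-0.06, 0.51, 0.13], 0], [[-3.2, -34.9, 10.7], [-0.07, 0.59, 0.15], 0], [[-3.2, -34.9, 10.7], [-0.07, 0.59, 0.15], 0]])

```text
time: 3.8
ee_pos: [0.5434, 0.0851, 0.2649]
eef_rot: [0.895, -0.179, 0.401, 0.082]
ft_force: [-0.2, -1.3, 0.7]
width: 0.0003
```

```bash
python3 - <<'E'
from geo import *
from bench import *
import cv2
s=read_state(); print(s["time"],s["joint_positions"].round(2),s["ee_pos"].round(4),(Ro.from_quat(s["eef_rot"]).inv()*Rtool(np.radians(50))).as_rotvec().round(3))
for n in ("wrist","scene"):
    c=camera(n); im=c["frame"][:,:,::-1].copy()
    if n=="wrist":
        for k in range(5):
            a=3.585+np.radians(36+72*k)
            q=np.array([wheelpt(a,r,-.02) for r in (.03,.062,.085)]); q=proj(c["intrinsics"],c["camera_from_world"],S2W(P,q))
            for u in q: cv2.circle(im,tuple(int(v) for v in u),2,(0,0,255),-1)
        q=np.array([wheelpt(t,.117,0) for t in np.linspace(0,6.28,60)])
        for u in proj(c["intrinsics"],c["camera_from_world"],S2W(P,q)): cv2.circle(im,tuple(int(v) for v in u),1,(0,255,0),-1)
    cv2.imwrite(f"pics/{n}1.png",im)
E
```

```text
3.8 [ 0.82 -0.5  -1.19  2.16  0.26  0.6  -2.6 ] [0.5434 0.0851 0.2649] [-0.02   0.029  0.022]
```

View pics/wrist1.png

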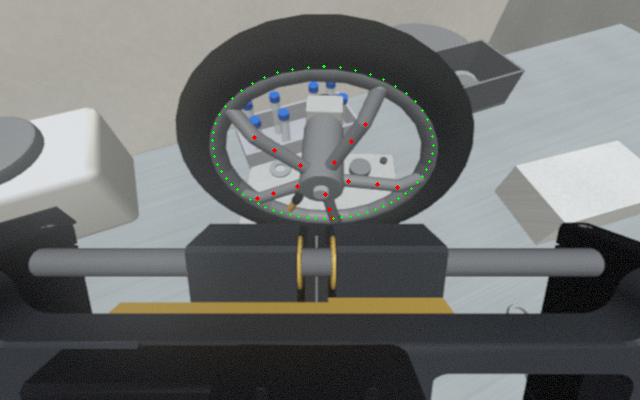

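View pics/scene1.png

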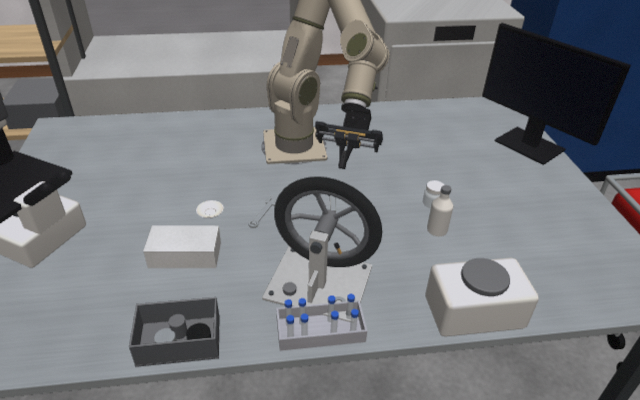

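Emit:
play_rows(moves=[[[0, 0, 0], [0, 0, -0.18], 0], [[0, 0, 0], [0, 0, -0.36], 0], [[0, 0, 0], [0, 0, -0.54], 0], [[0, 0, 0], [0, 0, -0.72], 0], [[0, 0, 0], [0, 0, -0.9], 0], [[0, 0, 0], [0, 0, -1.08], 0], [[0, 0, 0], [0, 0, -1.26], 0], [[0, 0, 0], [0, 0, -1.44], 0]])

```text
time: 4.9
ee_pos: [0.5438, 0.0762, 0.2672]
eef_rot: [0.794, 0.45, 0.246, 0.327]
ft_force: [-0.0, -0.6, 1.0]
width: 0.0006
```

Emit:
play_rows(moves=[[[0, 0, 0], [0, 0, -0.18], 0], [[0, 0, 0], [0, 0, -0.36], 0], [[0, 0, 0], [0, 0, -0.54], 0], [[0, 0, 0], [0, 0, -0.72], 0], [[0, 0, 0], [0, 0, -0.9], 0], [[0, 0, 0], [0, 0, -1.08], 0], [[0, 0, 0], [0, 0, -1.26], 0], [[0, 0, 0], [0, 0, -1.44], 0]])

```text
time: 5.9
ee_pos: [0.5438, 0.0762, 0.2669]
eef_rot: [0.3, 0.862, -0.031, 0.408]
ft_force: [-0.3, 0.4, -0.3]
width: 0.0006
```

```bash
cat >> geo.py <<'E'
def RF(tilt): return Rtool(np.radians(tilt))*Ro.from_rotvec([0,0,np.pi])
E
python3 - <<'E'
from geo import *
from bench import *
import json
s=read_state(); R0=Ro.from_quat(s["eef_rot"]); p0=s["ee_pos"]
print(s["time"],s["joint_positions"].round(2),p0.round(4))
print("stand frame", Ro.from_euler('z',-P[2]).apply(p0-[P[0],P[1],.172]).round(4))
Re=RF(50); d=(R0.inv()*Re).as_rotvec(); print(d)
pe=stand(-.10,-.003,.065)
w=[]
for f in np.linspace(1/6,1,6): w.append((p0+f*(pe-p0),R0*Ro.from_rotvec(f*d)))
w+=[w[-1]]*2;print(json.dumps(rows(w)))
E
```

```text
5.9 [ 0.22 -0.25 -0.77  2.17  0.75  0.78 -0.12] [0.5438 0.0762 0.2669]
stand frame [-0.1381 -0.0058  0.0949]
[ 0.00756094 -0.03171104 -0.24963077]
[[[-0.0, 0.1, 0.8], [0.0, -0.01, -0.04], 0], [[-0.0, 0.3, 1.6], [0.0, -0.01, -0.08], 0], [[-0.0, 0.4, 2.4], [0.0, -0.02, -0.12], 0], [[-0.1, 0.6, 3.2], [0.01, -0.02, -0.17], 0], [[-0.1, 0.7, 4.0], [0.01, -0.03, -0.21], 0], [[-0.1, 0.9, 4.8], [0.01, -0.03, -0.25], 0], [[-0.1, 0.9, 4.8], [0.01, -0.03, -0.25], 0], [[-0.1, 0.9, 4.8], [0.01, -0.03, -0.25], 0]]
```

Emit:
play_rows(moves=[[[0, 0.1, 0.8], [0, -0.01, -0.04], 0], [[0, 0.3, 1.6], [0, -0.01, -0.08], 0], [[0, 0.4, 2.4], [0, -0.02, -0.12], 0], [[-0.1, 0.6, 3.2], [0.01, -0.02, -0.17], 0], [[-0.1, 0.7, 4.0], [0.01, -0.03, -0.21], 0], [[-0.1, 0.9, 4.8], [0.01, -0.03, -0.25], 0], [[-0.1, 0.9, 4.8], [0.01, -0.03, -0.25], 0], [[-0.1, 0.9, 4.8], [0.01, -0.03, -0.25], 0]])

```text
time: 6.9
ee_pos: [0.582, 0.0717, 0.2377]
eef_rot: [0.193, 0.886, -0.088, 0.413]
ft_force: [-0.0, -0.8, 0.0]
width: 0.0006
```

```bash
python3 - <<'E'
from geo import *
from bench import *
import cv2
s=read_state(); R0=Ro.from_quat(s["eef_rot"]); p0=s["ee_pos"]
print(s["time"],s["joint_positions"].round(2),p0.round(4),(R0.inv()*RF(50)).as_rotvec().round(3))
print("stand frame", Ro.from_euler('z',-P[2]).apply(p0-[P[0],P[1],.172]).round(4))
for n in ("wrist","top"):
    c=camera(n); im=c["frame"][:,:,::-1].copy()
    for k in range(5):
            a=3.585+np.radians(36+72*k)
            q=np.array([wheelpt(a,r,-.02) for r in (.03,.062,.085)]); q=proj(c["intrinsics"],c["camera_from_world"],S2W(P,q))
            for u in q: cv2.circle(im,tuple(int(v) for v in u),1,(0,0,255),-1)
    if n=="top": im=cv2.resize(im[110:270,220:420],None,fx=3.7,fy=3.7,interpolation=cv2.INTER_CUBIC)
    cv2.imwrite(f"pics/{n}2.png",im)
E
```

```text
6.9 [ 0.25 -0.09 -0.82  2.15  1.    0.79 -0.08] [0.582  0.0717 0.2377] [ 0.001 -0.001 -0.002]
stand frame [-0.1015  0.0059  0.0657]
```

View pics/wrist2.png

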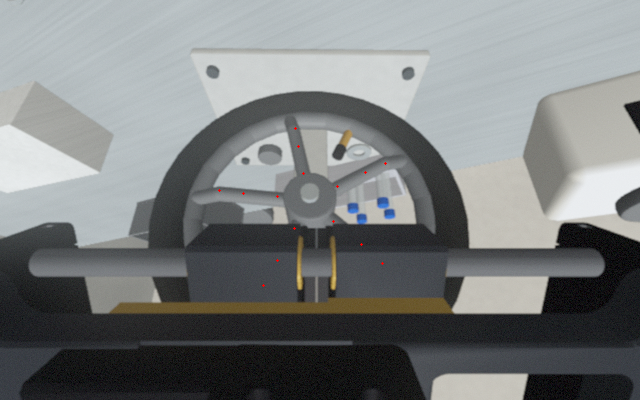

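View pics/top2.png

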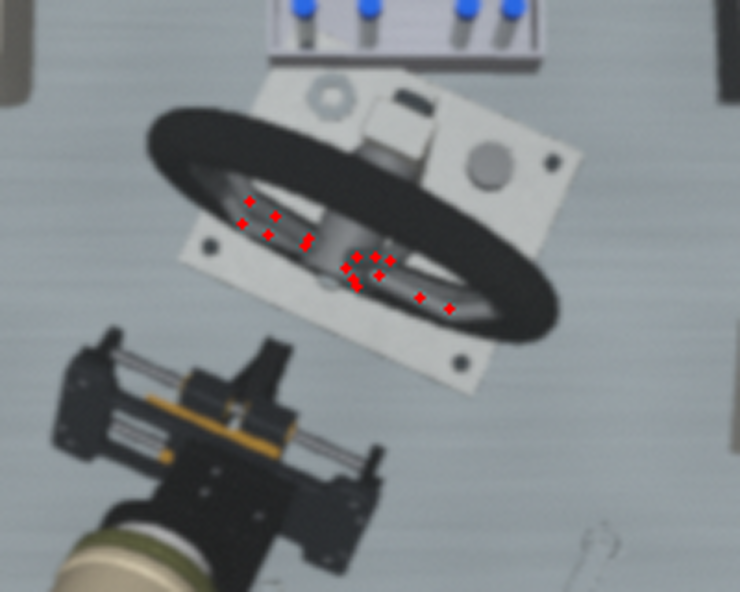

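```bash
cat >> geo.py <<'E'
def tcp(phid,r=.057,gap=0,x=-.004):
    f=np.radians(phid); s,c=np.sin(f),np.cos(f)
    dd=.007+.015*abs(c)+.0124*abs(s)+gap
    return stand(x, r*s-dd*c, r*c+dd*s-.0134)
def sf(p): 
    q=Ro.from_euler('z',-P[2]).apply(np.array(p)-[P[0],P[1],.172]); return (q*[1000,-1000,1000]).round(1) # x,right,up mm
E
python3 - <<'E'
from geo import *
from bench import *
import json
s=read_state(); p0=s["ee_pos"]
pe=tcp(25.5,gap=.008); print(sf(pe),sf(p0))
w=[(p0+f*(pe-p0),RF(50)) for f in np.linspace(1/8,1,8)]
print(json.dumps(rows(w)))
E
```

```text
[-4.  -6.  52.6] [-101.6   -6.    65.9]
[[[-0.7, 0.0, 1.0], [0.0, -0.0, -0.0], 0], [[-1.3, 0.0, 2.1], [0.0, -0.0, -0.0], 0], [[-2.0, 0.0, 3.1], [0.0, -0.0, -0.0], 0], [[-2.6, 0.0, 4.2], [0.0, -0.0, -0.0], 0], [[-3.3, 0.0, 5.2], [0.0, -0.0, -0.0], 0], [[-3.9, 0.0, 6.2], [0.0, -0.0, -0.0], 0], [[-4.6, 0.0, 7.3], [0.0, -0.0, -0.0], 0], [[-5.3, 0.0, 8.3], [0.0, -0.0, -0.0], 0]]
```

Emit:
play_rows(moves=[[[-0.7, 0, 1.0], [0, 0, 0], 0], [[-1.3, 0, 2.1], [0, 0, 0], 0], [[-2.0, 0, 3.1], [0, 0, 0], 0], [[-2.6, 0, 4.2], [0, 0, 0], 0], [[-3.3, 0, 5.2], [0, 0, 0], 0], [[-3.9, 0, 6.2], [0, 0, 0], 0], [[-4.6, 0, 7.3], [0, 0, 0], 0], [[-5.3, 0, 8.3], [0, 0, 0], 0]])

```text
time: 8.0
ee_pos: [0.6717, 0.031, 0.2246]
eef_rot: [0.192, 0.886, -0.088, 0.413]
ft_force: [0.6, -0.2, 0.2]
width: 0.0006
```

```bash
cat > look.py <<'E'
from geo import *
from bench import *
import cv2,sys
tag=sys.argv[1]; ang=float(sys.argv[2]); cams=sys.argv[3].split(",")
s=read_state(); p0=s["ee_pos"]
print(s["time"],s["joint_positions"].round(2),sf(p0),(Ro.from_quat(s["eef_rot"]).inv()*RF(50)).as_rotvec().round(3),s["ft_force"].round(1))
ims=[]
for n in cams:
    c=camera(n); im=c["frame"][:,:,::-1].copy()
    box={"scene":(160,280,250,410),"top":(120,240,240,400),"wrist":(0,300,120,520)}[n]
    f=800/(box[3]-box[2])/ (1 if len(cams)==1 else 1.6)
    z=cv2.resize(im[box[0]:box[1],box[2]:box[3]],None,fx=f,fy=f,interpolation=cv2.INTER_CUBIC)
    if n!="wrist" :
        pass
    for k in range(5):
        a=np.radians(ang+36+72*k)
        for r in (.03,.062,.085):
            u=proj(c["intrinsics"],c["camera_from_world"],S2W(P,wheelpt(a,r,-.02)))[0]; u=(u-[box[2],box[0]]+.5)*f
            cv2.circle(z,tuple(int(v) for v in u),2,(0,0,255),-1)
    for r in (.07,.105):
        u=proj(c["intrinsics"],c["camera_from_world"],S2W(P,wheelpt(np.radians(ang),r,0)))[0]; u=(u-[box[2],box[0]]+.5)*f
        cv2.circle(z,tuple(int(v) for v in u),3,(0,255,0),-1)
    cv2.imwrite(f"pics/{n}{tag}.png",z)
E
python3 look.py 3 205.4 scene,top
```

```text
8.0 [ 0.3   0.12 -0.75  2.02  1.19  0.76 -0.09] [-3.  -5.9 52.6] [ 0.001 -0.001 -0.002] [ 0.6 -0.2  0.2]
```

View pics/scene3.png

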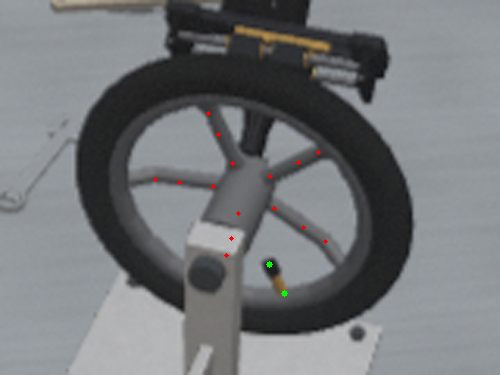

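View pics/top3.png

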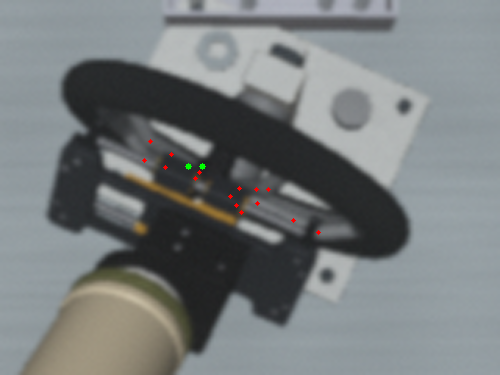

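```bash
cat > plan.py <<'E'
from geo import *
from bench import *
import json,sys
# args: phi:gap pairs
w=[]
for a in sys.argv[1:]:
    f,g=a.split(":"); w.append((tcp(float(f),gap=float(g)/1000),RF(50)))
print(*[sf(x[0]) for x in w]); print(json.dumps(rows(w)))
E
python3 plan.py 25.5:5 25.5:3 25.5:0 29:0 34:0 39:0 44:0 49:0
```

```text
[-4.  -3.3 51.3] [-4.  -1.5 50.5] [-4.   1.2 49.2] [-4.   4.8 49.1] [-4.  10.  48.6] [-4.  15.3 47.5] [-4.  20.6 45.9] [-4.  25.8 43.8]
[[[0.2, -0.2, -0.0], [0.0, -0.0, -0.0], 0], [[0.2, -0.4, 0.0], [0.0, -0.0, -0.0], 0], [[0.3, -0.7, 0.1], [0.0, -0.0, -0.0], 0], [[0.3, -1.0, 0.1], [0.0, -0.0, -0.0], 0], [[0.4, -1.5, 0.1], [0.0, -0.0, -0.0], 0], [[0.4, -2.1, 0.2], [0.0, -0.0, -0.0], 0], [[0.6, -2.6, 0.3], [0.0, -0.0, -0.0], 0], [[0.7, -3.1, 0.5], [0.0, -0.0, -0.0], 0]]
```

Emit:
play_rows(moves=[[[0.2, -0.2, 0], [0, 0, 0], 0], [[0.2, -0.4, 0], [0, 0, 0], 0], [[0.3, -0.7, 0.1], [0, 0, 0], 0], [[0.3, -1.0, 0.1], [0, 0, 0], 0], [[0.4, -1.5, 0.1], [0, 0, 0], 0], [[0.4, -2.1, 0.2], [0, 0, 0], 0], [[0.6, -2.6, 0.3], [0, 0, 0], 0], [[0.7, -3.1, 0.5], [0, 0, 0], 0]])

```text
time: 9.1
ee_pos: [0.6574, 0.0033, 0.2162]
eef_rot: [0.192, 0.886, -0.088, 0.413]
ft_force: [0.9, 2.6, 0.9]
width: 0.0004
```

```bash
python3 look.py 4 228.9 scene; python3 plan.py 54:0 59:0 64:0 69:0 74:0 79:0 84:0 88:0
```

```text
9.1 [ 0.34  0.07 -0.73  2.08  1.19  0.68 -0.08] [-4.6 25.2 44.2] [ 0.001 -0.001 -0.002] [0.9 2.6 0.9]
[-4.  30.9 41. ] [-4.  35.8 37.7] [-4.  40.4 33.8] [-4.  44.6 29.4] [-4.  48.4 24.5] [-4.  51.7 19.1] [-4.  54.5 13.3] [-4.  56.3  8.5]
[[[0.2, -0.5, 0.2], [-0.0, -0.0, -0.0], 0], [[0.4, -0.9, 0.4], [-0.0, -0.0, -0.0], 0], [[0.7, -1.4, 0.7], [-0.0, -0.0, -0.0], 0], [[1.1, -1.8, 1.0], [-0.0, -0.0, -0.0], 0], [[1.4, -2.2, 1.3], [-0.0, -0.0, -0.0], 0], [[1.8, -2.5, 1.6], [-0.0, -0.0, -0.0], 0], [[2.3, -2.8, 2.0], [-0.0, -0.0, -0.0], 0], [[2.7, -3.0, 2.3], [-0.0, -0.0, -0.0], 0]]
```

View pics/scene4.png

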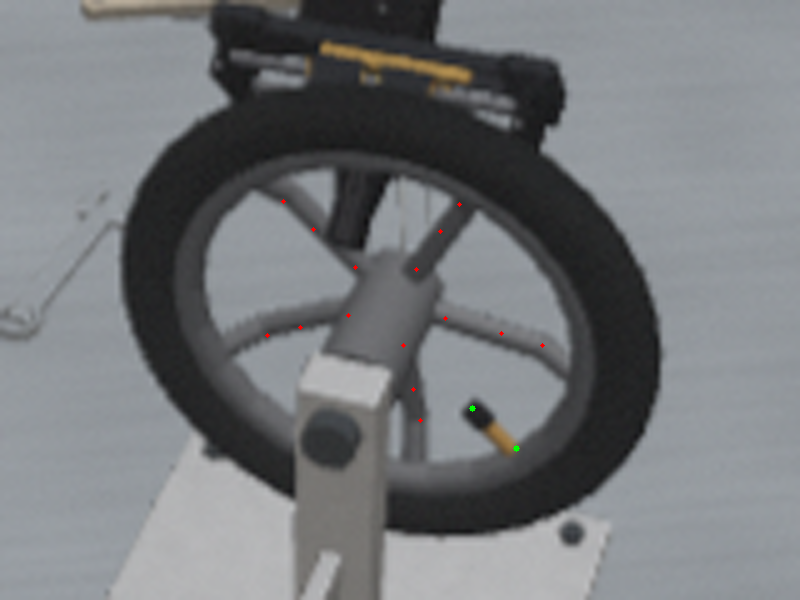

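Emit:
play_rows(moves=[[[0.2, -0.5, 0.2], [0, 0, 0], 0], [[0.4, -0.9, 0.4], [0, 0, 0], 0], [[0.7, -1.4, 0.7], [0, 0, 0], 0], [[1.1, -1.8, 1.0], [0, 0, 0], 0], [[1.4, -2.2, 1.3], [0, 0, 0], 0], [[1.8, -2.5, 1.6], [0, 0, 0], 0], [[2.3, -2.8, 2.0], [0, 0, 0], 0], [[2.7, -3.0, 2.3], [0, 0, 0], 0]])

```text
time: 10.15
ee_pos: [0.6453, -0.0242, 0.1803]
eef_rot: [0.192, 0.886, -0.088, 0.413]
ft_force: [3.4, 1.5, 3.0]
width: 0.0004
```

```bash
python3 look.py 5 268 scene; python3 plan.py 92:0 96:0 100:0 104:0 107:0 107:0 106:5 106:10
```

```text
10.15 [ 0.36  0.09 -0.7   2.16  1.31  0.62 -0.19] [-4.3 55.3  8.3] [ 0.001 -0.001 -0.002] [3.4 1.5 3. ]
[-4.  57.7  4.5] [-4.  58.9  1.4] [-4.  59.9 -1.8] [-4.  60.8 -5.2] [-4.  61.3 -7.8] [-4.  61.3 -7.8] [-4.  62.5 -2.1] [-4.  63.9  2.7]
[[[0.2, -0.2, 0.2], [0.0, -0.0, -0.0], 0], [[0.4, -0.3, 0.4], [0.0, -0.0, -0.0], 0], [[0.7, -0.4, 0.6], [0.0, -0.0, -0.0], 0], [[0.9, -0.5, 0.9], [0.0, -0.0, -0.0], 0], [[1.1, -0.5, 1.0], [0.0, -0.0, -0.0], 0], [[1.1, -0.5, 1.0], [0.0, -0.0, -0.0], 0], [[0.7, -0.7, 0.7], [0.0, -0.0, -0.0], 0], [[0.3, -0.8, 0.3], [0.0, -0.0, -0.0], 0]]
```

View pics/scene5.png

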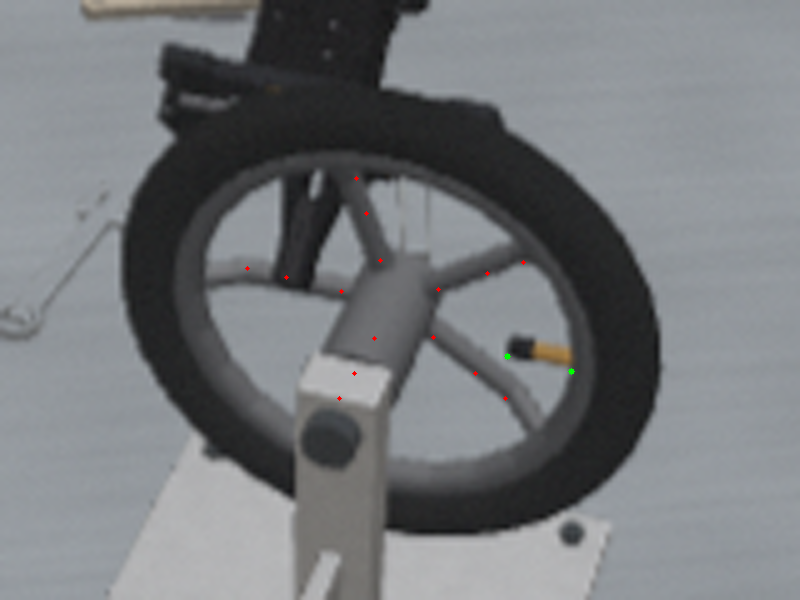

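Emit:
play_rows(moves=[[[0.2, -0.2, 0.2], [0, 0, 0], 0], [[0.4, -0.3, 0.4], [0, 0, 0], 0], [[0.7, -0.4, 0.6], [0, 0, 0], 0], [[0.9, -0.5, 0.9], [0, 0, 0], 0], [[0.9, -0.5, 0.9], [0, 0, 0], 0], [[0.7, -0.5, 0.7], [0, 0, 0], 0], [[0.4, -0.5, 0.4], [0, 0, 0], 0], [[0.1, -0.5, 0.1], [0, 0, 0], 0]])

```text
time: 11.2
ee_pos: [0.6432, -0.0284, 0.1794]
eef_rot: [0.192, 0.886, -0.088, 0.413]
ft_force: [-0.6, -0.2, 0.1]
width: 0.0002
```

```bash
python3 look.py 6 286 scene
```

```text
11.2 [ 0.37  0.08 -0.69  2.16  1.31  0.61 -0.19] [-4.4 60.   7.4] [ 0.001 -0.001 -0.002] [-0.6 -0.2  0.1]
```

View pics/scene6.png

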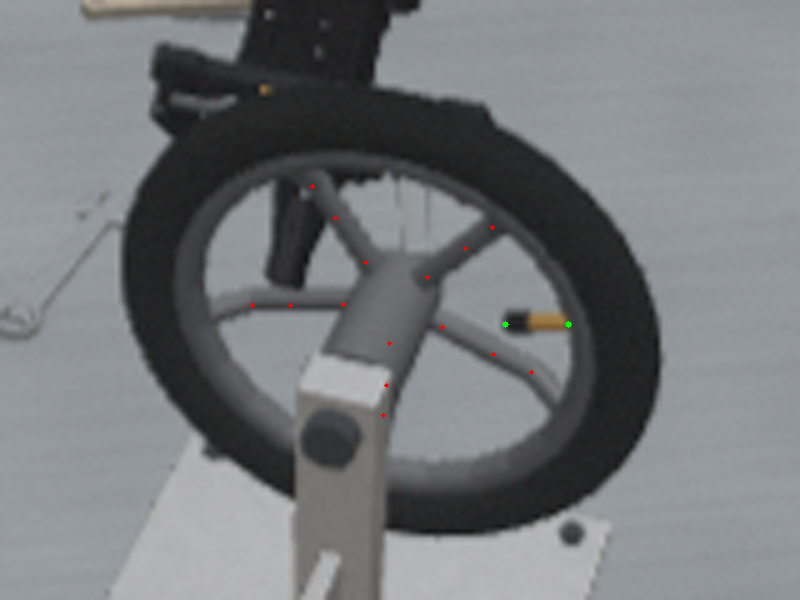

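```bash
python3 - <<'E'
from geo import *
from bench import *
import json
s=read_state(); p0=s["ee_pos"]; R=RF(50); z=R.apply([0,0,1])
e=tcp(32.5,gap=.008); b=p0-.11*z; c=tcp(32.5,gap=.008,x=-.09); print(sf(e),sf(b),sf(c))
w=[p0-.03*z,p0-.07*z,b,(b+c)/2,c,c+(e-c)*.2,c+(e-c)*.4,c+(e-c)*.55]
print(json.dumps(rows([(x,R) for x in w])))
E
```

```text
[-4.   1.7 53.1] [-88.4  59.7  78.8] [-90.    1.7  53.1]
[[[0.0, 0.0, -3.0], [0.0, -0.0, -0.0], 0], [[0.0, 0.0, -7.0], [0.0, -0.0, -0.0], 0], [[0.0, 0.0, -11.0], [0.0, -0.0, -0.0], 0], [[1.0, 2.9, -10.2], [0.0, -0.0, -0.0], 0], [[2.1, 5.8, -9.5], [0.0, -0.0, -0.0], 0], [[1.0, 5.8, -8.1], [0.0, -0.0, -0.0], 0], [[-0.1, 5.8, -6.8], [0.0, -0.0, -0.0], 0], [[-1.0, 5.8, -5.8], [0.0, -0.0, -0.0], 0]]
```

Emit:
play_rows(moves=[[[0, 0, -3.0], [0, 0, 0], 0], [[0, 0, -7.0], [0, 0, 0], 0], [[0, 0, -11.0], [0, 0, 0], 0], [[1.0, 2.9, -10.2], [0, 0, 0], 0], [[2.1, 5.8, -9.5], [0, 0, 0], 0], [[1.0, 5.8, -8.1], [0, 0, 0], 0], [[-0.1, 5.8, -6.8], [0, 0, 0], 0], [[-1.0, 5.8, -5.8], [0, 0, 0], 0]])

```text
time: 12.25
ee_pos: [0.6335, 0.0389, 0.2243]
eef_rot: [0.193, 0.886, -0.089, 0.413]
ft_force: [0.4, 0.5, 0.5]
width: 0.0004
```

```bash
python3 look.py 7 284.5 scene,wrist;  python3 - <<'E'
from geo import *
from bench import *
import json
s=read_state(); p0=s["ee_pos"]; e=tcp(32.5,gap=.008)
print(json.dumps(rows([(p0+f*(e-p0),RF(50)) for f in (.25,.5,.75,1)])))
E
```

```text
12.25 [ 0.37  0.04 -0.85  2.09  1.14  0.75 -0.1 ] [-41.1   2.7  52.3] [ 0.    -0.001 -0.003] [0.4 0.5 0.5]
[[[-0.6, 0.0, 0.7], [-0.0, -0.0, -0.0], 0], [[-1.2, 0.1, 1.4], [-0.0, -0.0, -0.0], 0], [[-1.8, 0.1, 2.1], [-0.0, -0.0, -0.0], 0], [[-2.4, 0.1, 2.8], [-0.0, -0.0, -0.0], 0]]
```

View pics/scene7.png

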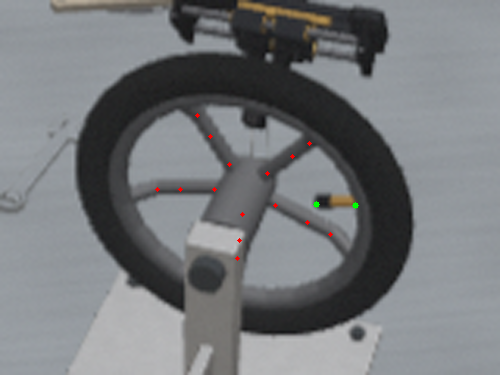

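View pics/wrist7.png

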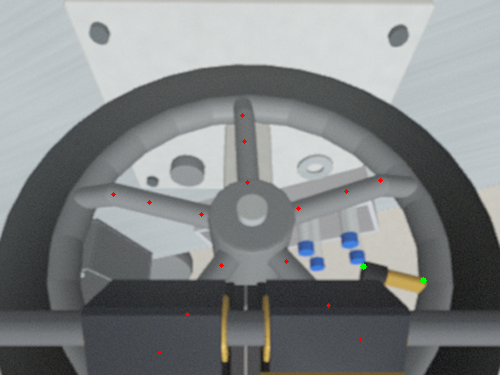

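Emit:
play_rows(moves=[[[-0.6, 0, 0.7], [0, 0, 0], 0], [[-1.2, 0.1, 1.4], [0, 0, 0], 0], [[-1.8, 0.1, 2.1], [0, 0, 0], 0], [[-2.4, 0.1, 2.8], [0, 0, 0], 0], [[-2.4, 0.1, 2.8], [0, 0, 0], 0]])

```text
time: 12.98
ee_pos: [0.6672, 0.0251, 0.2244]
eef_rot: [0.193, 0.886, -0.088, 0.413]
ft_force: [0.2, -0.0, 0.2]
width: 0.0001
```

```bash
python3 - <<'E'
from geo import *
from bench import *
s=read_state();print(sf(s["ee_pos"]),s["ft_force"].round(1))
E
python3 plan.py 32.5:5 32.5:2 34:0 38:0 43:0 48:0 53:0 58:0
```

```text
[-4.7  1.4 52.4] [ 0.2 -0.   0.2]
[-4.   4.2 51.5] [-4.   6.7 49.9] [-4.  10.  48.6] [-4.  14.2 47.8] [-4.  19.5 46.3] [-4.  24.8 44.2] [-4.  29.9 41.6] [-4.  34.8 38.4]
[[[0.0, -0.3, 0.1], [0.0, -0.0, -0.0], 0], [[0.1, -0.5, 0.2], [0.0, -0.0, -0.0], 0], [[0.2, -0.9, 0.3], [0.0, -0.0, -0.0], 0], [[0.3, -1.3, 0.4], [0.0, -0.0, -0.0], 0], [[0.4, -1.8, 0.4], [0.0, -0.0, -0.0], 0], [[0.6, -2.3, 0.6], [0.0, -0.0, -0.0], 0], [[0.8, -2.9, 0.7], [0.0, -0.0, -0.0], 0], [[1.0, -3.4, 1.0], [0.0, -0.0, -0.0], 0]]
```

Emit:
play_rows(moves=[[[0, -0.3, 0.1], [0, 0, 0], 0], [[0.1, -0.5, 0.2], [0, 0, 0], 0], [[0.2, -0.9, 0.3], [0, 0, 0], 0], [[0.3, -1.3, 0.4], [0, 0, 0], 0], [[0.4, -1.8, 0.4], [0, 0, 0], 0], [[0.6, -2.3, 0.6], [0, 0, 0], 0], [[0.8, -2.9, 0.7], [0, 0, 0], 0], [[1.0, -3.4, 1.0], [0, 0, 0], 0]])

```text
time: 13.98
ee_pos: [0.6536, -0.0064, 0.2105]
eef_rot: [0.192, 0.886, -0.089, 0.413]
ft_force: [2.6, 2.1, 1.0]
width: 0.0005
```

```bash
python3 plan.py 62:0 66:0 70:0 74:0 78:0 82:0 86:0 90:0
```

```text
[-4.  38.6 35.4] [-4.  42.1 32.1] [-4.  45.4 28.4] [-4.  48.4 24.5] [-4.  51.1 20.2] [-4.  53.5 15.7] [-4.  55.4 10.9] [-4. 57.  6.]
[[[0.2, -0.3, 0.2], [0.0, -0.0, -0.0], 0], [[0.5, -0.7, 0.4], [0.0, -0.0, -0.0], 0], [[0.8, -1.0, 0.6], [0.0, -0.0, -0.0], 0], [[1.1, -1.3, 0.9], [0.0, -0.0, -0.0], 0], [[1.4, -1.6, 1.2], [0.0, -0.0, -0.0], 0], [[1.7, -1.8, 1.5], [0.0, -0.0, -0.0], 0], [[2.1, -2.0, 1.8], [0.0, -0.0, -0.0], 0], [[2.5, -2.1, 2.1], [0.0, -0.0, -0.0], 0]]
```

Emit:
play_rows(moves=[[[0.2, -0.3, 0.2], [0, 0, 0], 0], [[0.5, -0.7, 0.4], [0, 0, 0], 0], [[0.8, -1.0, 0.6], [0, 0, 0], 0], [[1.1, -1.3, 0.9], [0, 0, 0], 0], [[1.4, -1.6, 1.2], [0, 0, 0], 0], [[1.7, -1.8, 1.5], [0, 0, 0], 0], [[2.1, -2.0, 1.8], [0, 0, 0], 0], [[2.5, -2.1, 2.1], [0, 0, 0], 0]])

```text
time: 14.98
ee_pos: [0.6454, -0.025, 0.1778]
eef_rot: [0.192, 0.886, -0.088, 0.413]
ft_force: [4.0, 1.0, 3.5]
width: 0.0008
```

```bash
python3 look.py 8 344 scene; python3 plan.py 94:0 97:0 100:0 103:0 105:0 105:0 105:0
```

```text
14.975 [ 0.43  0.1  -0.77  2.15  1.33  0.63 -0.2 ] [-3.8 56.   5.8] [ 0.001 -0.    -0.002] [4.  1.  3.5]
[-4.  58.3  3. ] [-4.  59.2  0.6] [-4.  59.9 -1.8] [-4.  60.6 -4.3] [-4.  61.  -6.1] [-4.  61.  -6.1] [-4.  61.  -6.1]
[[[0.1, -0.2, 0.1], [0.0, -0.0, -0.0], 0], [[0.3, -0.3, 0.3], [0.0, -0.0, -0.0], 0], [[0.5, -0.3, 0.4], [0.0, -0.0, -0.0], 0], [[0.7, -0.4, 0.6], [0.0, -0.0, -0.0], 0], [[0.8, -0.5, 0.7], [0.0, -0.0, -0.0], 0], [[0.8, -0.5, 0.7], [0.0, -0.0, -0.0], 0], [[0.8, -0.5, 0.7], [0.0, -0.0, -0.0], 0]]
```

View pics/scene8.png

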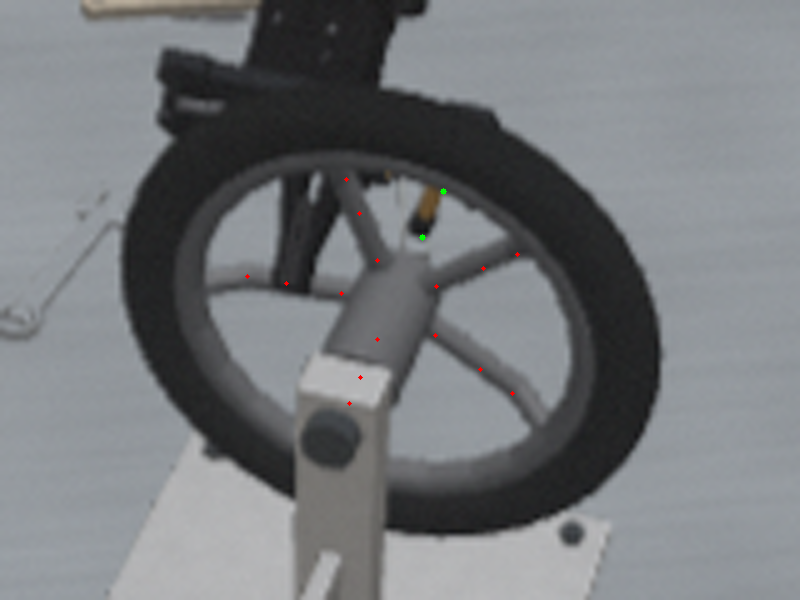

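```bash
python3 plan.py 94:0 97:0 100:0 103:0 105:0 107:0 107:0
```

```text
[-4.  58.3  3. ] [-4.  59.2  0.6] [-4.  59.9 -1.8] [-4.  60.6 -4.3] [-4.  61.  -6.1] [-4.  61.3 -7.8] [-4.  61.3 -7.8]
[[[0.1, -0.2, 0.1], [0.0, -0.0, -0.0], 0], [[0.3, -0.3, 0.3], [0.0, -0.0, -0.0], 0], [[0.5, -0.3, 0.4], [0.0, -0.0, -0.0], 0], [[0.7, -0.4, 0.6], [0.0, -0.0, -0.0], 0], [[0.8, -0.5, 0.7], [0.0, -0.0, -0.0], 0], [[1.0, -0.5, 0.8], [0.0, -0.0, -0.0], 0], [[1.0, -0.5, 0.8], [0.0, -0.0, -0.0], 0]]
```

Emit:
play_rows(moves=[[[0.1, -0.2, 0.1], [0, 0, 0], 0], [[0.3, -0.3, 0.3], [0, 0, 0], 0], [[0.5, -0.3, 0.4], [0, 0, 0], 0], [[0.7, -0.4, 0.6], [0, 0, 0], 0], [[0.8, -0.5, 0.7], [0, 0, 0], 0], [[1.0, -0.5, 0.8], [0, 0, 0], 0], [[1.0, -0.5, 0.8], [0, 0, 0], 0]])

```text
time: 15.9
ee_pos: [0.6426, -0.0296, 0.1647]
eef_rot: [0.192, 0.886, -0.089, 0.413]
ft_force: [4.2, -0.3, 1.8]
width: 0.0004
```

```bash
python3 look.py 9 360 scene
```

```text
15.9 [ 0.43  0.12 -0.76  2.17  1.39  0.62 -0.25] [-4.4 61.3 -7.3] [ 0.001 -0.001 -0.002] [ 4.2 -0.3  1.8]
```

View pics/scene9.png

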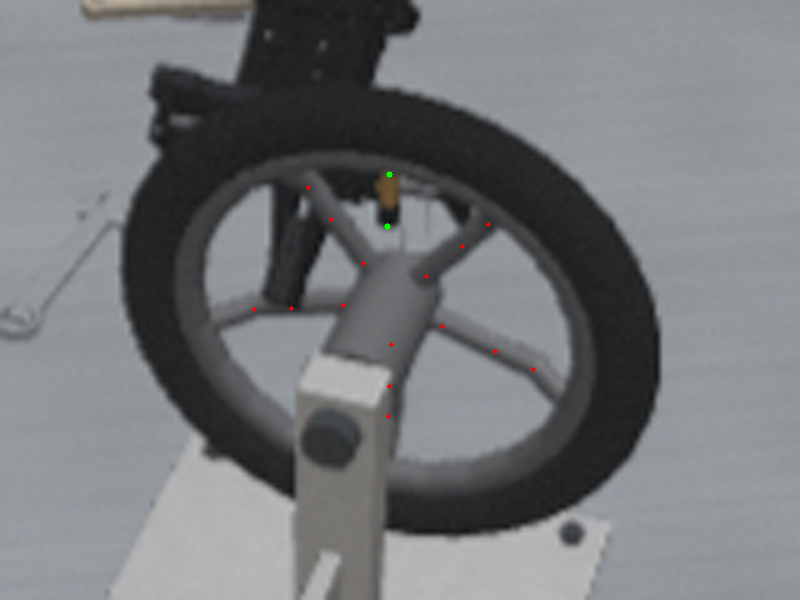

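Emit:
play_rows(moves=[[[-0.2, 0, -0.2], [0, 0, 0], 0], [[-0.5, 0, -0.5], [0, 0, 0], 0], [[-0.7, 0, -0.9], [0, 0, 0], 0], [[-0.7, 0, -3], [0, 0, 0], 0], [[-0.7, 0, -6], [0, 0, 0], 0], [[-0.7, 0, -9], [0, 0, 0], 0], [[-0.7, 0, -12], [0, 0, 0], 0], [[-0.7, 0, -12], [0, 0, 0], 0]])

```text
time: 16.95
ee_pos: [0.5631, 0.0078, 0.2498]
eef_rot: [0.191, 0.885, -0.088, 0.415]
ft_force: [0.6, -0.2, -0.1]
width: 0.0005
```

```bash
python3 look.py 10 360 scene,wrist; python3 - <<'E'
from geo import *
from bench import *
import cv2
c=camera("scene"); cv2.imwrite("pics/zz.png",cv2.resize(c["frame"][160:230,280:380,::-1],None,fx=8,fy=8,interpolation=cv2.INTER_CUBIC))
for q in ("valve","hubcap","spray","jar","dish","wipes","spanner"):
    print(q,[(np.round(x["at"],1).tolist(),round(x["conf"],2)) for x in recognise(c,q)[:2]])
for t in (-5,0,5): print(t,proj(d["Ks"],d["Ts"],S2W(P,[wheelpt(np.radians(t),r,0) for r in (.077,.1)])).round(1).tolist())
E
```

```text
16.95 [ 0.4  -0.26 -0.78  2.23  0.82  0.61  0.16] [-92.2  60.1  77.8] [ 0.003  0.003 -0.001] [ 0.6 -0.2 -0.1]
valve [([434.0, 191.1], 0.56), ([263.4, 214.2], 0.3)]
hubcap [([288.0, 289.3], 0.69)]
spray [([440.9, 211.5], 0.74)]
jar [([431.8, 191.7], 0.85)]
dish [([208.3, 209.4], 0.95)]
wipes [([182.0, 249.0], 0.62)]
spanner [([263.9, 214.2], 0.48)]
-5 [[329.6, 203.3], [330.6, 196.6]]
0 [[327.1, 202.7], [327.4, 195.9]]
5 [[324.7, 202.3], [324.2, 195.3]]
```

View pics/wrist10.png

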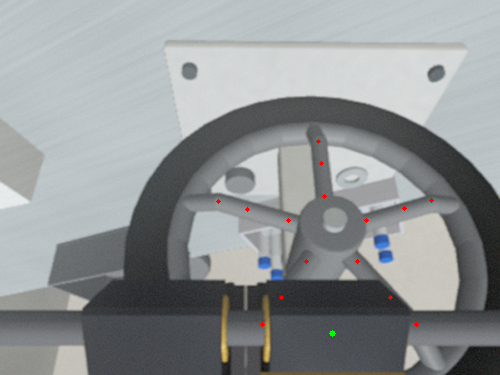

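View pics/zz.png

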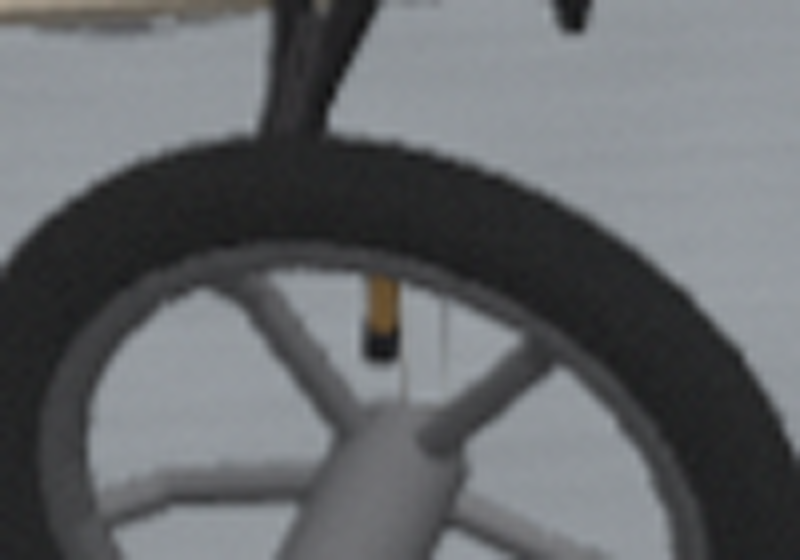

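```bash
python3 - <<'E'
from geo import *
from bench import *
c=camera("top")
for q in ("gauge","spanner","washer","spray","jar","dish","wipes"):
    print(q,[(np.round(x["at"],1).tolist(),round(x["conf"],2)) for x in recognise(c,q)[:2]])
s=read_state(); print(s["ft_force"].round(1),s["joint_vel"].round(3)); print(close_job())
E
```

```text
gauge []
spanner [([372.5, 276.8], 0.95)]
washer [([308.4, 137.9], 0.62)]
spray [([174.3, 225.4], 0.89)]
jar [([163.5, 274.3], 0.8)]
dish [([431.3, 282.6], 0.98)]
wipes [([453.8, 217.0], 0.8)]
[ 0.2  0.6 -0.2] [-0.002  0.    -0.001 -0.001  0.001 -0.    -0.001]
the job is handed in; nothing more can be done
None
```

I turned the wheel about 154° clockwise by pushing two right-hand spokes in turn with the closed fingertips. The valve stem now sits at twelve o'clock, and I handed the job in at about 17 s.

- **Wheel angle:** the last camera picture puts the stem within about 1° of straight up, against the 8° allowed. The wheel did not move visibly as the fingers pulled out.
- **Forces:** wrist readings, taken only at the end of each move, stayed at about 5 N or less. I kept the fingers clear of the tyre and valve stem by planning and by the pictures; there was no separate contact reading for them.
- **Robot:** it is withdrawn about 90 mm in front of the wheel, stationary and touching nothing.
- **Other objects:**
  - In the last pictures the spanner, hubcap, spray, jar, dish and wipes are within about 3 pixels of where they started.
  - The washer's position read about 6 pixels (roughly 15 mm) off. I take that as a detection error, because the robot never went near it and it looked in place in the wrist view.
  - The gauge was not detected in the last top view, so I did not confirm its position. No move went near it.
- **Detection fault:** in the last scene picture the network did not find the valve; its best answer lay on the jar. I measured the stem by eye against the wheel model instead.

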